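# Lock a vial rack onto the shaker with its toggle clamp

### The job

Without gripping or lifting anything, push the vial rack along its channel on the shaker until its foot tab is fully home against the end stop, and only then push the clamp's lever over past its dead point until it snaps into lock with the pad on the tab. Finish with the rack still home and the clamp locked, and leave the bottle, the beaker and the jar standing where they are.

Things in the scene. Friction and masses are not known exactly. Their poses are not given: they have to be found in the camera images.
- shaker: Benchtop shaker, fixed, white, with an aluminium bed 200 x 340 mm, its top 70 mm above the table. Origin on the table; z up; the bed spans x -100..100, y -135..205 mm. Two guide rails along y (10 mm high, inner faces at x = -37 and +37, y -41..194 mm) form a channel, closed at -y by the end stop. The clamp stands behind the stop at x = 0, y -122..-62 mm, cheeks 56 mm above the bed.
- rack: Steel vial rack, white-capped vials (tops 69 mm up), 0.3 to 0.65 kg, loose in the channel (2 mm play per side), axes as the shaker's. Origin: centre of underside. Frame x 70, y 140 (-70..70), 60 mm high, solid end walls; foot tab 40 wide, 10 high reaching to y = -102 mm. Slides to the shaker's -y with 2 to 8 N; starts 25 to 60 mm short of the stop; home, its origin is at shaker y = +58 mm.
- clamp_lever (a joint): Lever angle, rad, about the shaker's x axis. 0 = open (start): handle up, leaning 15 deg from vertical to the shaker's -y; grows as it swings to -y and down; 1.2 = locked on its stop, 84 deg from vertical. Over-centre spring: released before the dead point (about 0.9) it springs open, beyond it snaps to 1.2. Resists with 0.65 N m (8 N at the grip) at first, none at the dead point.
- stop_face (a point): Centre of the steel end stop's face (14 mm high, 82 mm wide) that the rack's tab must meet: y = -44 mm in the shaker's frame, facing its +y, 7 mm above the bed.
- lever_grip (a point): Point on the axis of the lever's black rubber grip, 85 mm from the hinge. The lever is a round bar 106 mm long from hinge to end: steel 10 mm thick, then from 50 mm out the grip, 18 mm thick with round ends (reaching 115 mm).
- lever_pivot (a point): Hinge axis of the lever, fixed on the shaker at x = 0, y = -95 mm, 115 mm above the table.
- pad_face (a point): Centre of the underside of the clamp's round rubber pad (16 mm across), sprung on the jaw, which follows the lever. Open, jaw and pad stand raised to 85 mm above the bed at shaker y -85..-22 mm; locked, the pad presses with about 3 N on the tab of a rack that is home (shaker y = -32 mm).
- clamp_pad: The same rubber pad as a part (its frame lies on the jaw's hinge; use pad_face for its place).
- bottle: Bystander: amber bottle, 56 mm across, 110 mm high, standing on the table on the shaker's +x side. Origin: centre of its underside.
- beaker: Bystander: clear beaker, 68 mm across the rim, 85 mm high, standing on the table on the shaker's +x side near the clamp. Origin: centre of its underside.
- jar: Bystander: white jar with black cap, 60 mm across, 65 mm high, standing on the table on the shaker's -x side near the clamp. Origin: centre of its underside.

How it is judged:
On the way, in this order (a step that is already met when the one before it is completed fails the run):
1. the rack is home against the end stop while the clamp is still open (y of rack in the frame of shaker below 0.0615 m and value of joint clamp_lever below 0.6 rad), for 0.2 s.
2. the lever is snapped into lock (value of joint clamp_lever above 1.12 rad), for 0.2 s.
At the end, for the whole second after the job is handed in: The rack is at rest flat in its channel, its tab within 3.5 mm of the end stop, the lever is in lock (above 1.12 rad of 1.2) and the pad presses on the tab with more than 0.8 N (y of rack in the frame of shaker below 0.0615 m and value of joint clamp_lever above 1.12 rad and contact force between clamp_pad and rack above 0.8 N and z of rack in the frame of shaker below 0.074 m and angle between rack's own z axis and vertical below 0.06 rad and linear speed of rack below 0.02 m/s); the robot touches nothing.
It fails at once if the rack is lifted more than 10 mm off the bed or tipped (z of rack in the frame of shaker above 0.08 m or angle between rack's own z axis and vertical above 0.25 rad).
It fails at once if the clamp is closed past half way before the rack is home (value of joint clamp_lever above 0.7 rad and not (y of rack in the frame of shaker below 0.066 m)).
It fails at once if the bottle is shifted more than 20 mm, lifted or knocked over (distance of bottle from where it was at the start of the episode above 0.02 m or angle between bottle's own z axis and vertical above 0.3 rad).
It fails at once if the beaker is shifted more than 20 mm, lifted or knocked over (distance of beaker from where it was at the start of the episode above 0.02 m or angle between beaker's own z axis and vertical above 0.3 rad).
It fails at once if the jar is shifted more than 20 mm, lifted or knocked over (distance of jar from where it was at the start of the episode above 0.02 m or angle between jar's own z axis and vertical above 0.3 rad).
It also fails if it takes over 43 s, if anything falls off the work surface, if the arm or the gripper's body presses on something with over 40 N, if the wrist force passes 120 N, or if a joint passes its speed limit or range.

### The arm

A 7-joint arm with a two-finger parallel gripper is mounted at the origin on the work surface. World frame = base frame: x ahead of the robot, y to its left, z up, the work surface at z = 0. Lengths are in m, angles in rad, forces in N, time in s.
With the tool pointing down it reaches from about 0.425 to 0.925 m from the base axis. Payload 6.8 kg.
Tool frame: the origin (TCP) lies at the very end of the fingers, on their centre line; the grasp point (between the pads) lies 19 mm behind it; z points along the fingers, y is the line along which they close (so a half turn about z gives the same grasp; the last joint's range is limited). The gripper opens to 85 mm and grips with 20 to 120 N. Pads are 22 mm wide; open, the fingers measure 114 mm over their backs; the gripper's body (76 mm by 85 mm) begins 54 mm behind the grasp point. The pads swing forward as they close: fully open they stand 13 mm farther back than shut.
Start: joints at [-1.445, 0.477, 0.022, 1.555, -0.011, 1.109, -0.083], TCP at [0.156, 0.657, 0.231] pointing down, gripper open.
Joint ranges: [-2.96, 2.96], [-0.34, 2.1], [-1.41, 1.46], [0.24, 2.44], [-1.37, 4.51], [0.17, 1.92], [-2.96, 2.96]. Speed limits (rad/s): [2.39, 2.39, 3.14, 3.14, 3.14, 3.14, 3.14].

### API

Orientations are given as a unit quaternion [x, y, z, w].
In Python, from rig import sensors, grab_frame, ctrl, look_for, trace, spot_point gives the robot as it stands.
- The arm moves only by the tool drive_effector, called after "Emit:" as name(argument=value, ...) on one line, values as JSON. Schema: {"type":"object","properties":{"ticks":{"type":"array","items":{"type":"number"},"minItems":6,"maxItems":48},"finger_gap":{"type":"number"},"grip_force":{"type":"number"},"only":{"type":"string"},"quiet":{"type":"boolean"},"lines":{"type":"string"}},"required":["ticks"],"additionalProperties":false}. ticks is one flat list of numbers that holds 1 to 8 rows one after another, with no inner brackets; each row has 6 numbers: dx, dy, dz in m, then a rotation vector rx, ry, rz in rad; each row is the pose to reach, as a shift and turn from the pose commanded when the call began, along the tool's axes at that moment; what a row does not reach only later rows make up. A row lasts 1/8 s, in which the tool goes at most 0.0625 m and 0.188 rad, less where a joint would pass 70% of its speed; a pose out of reach is approached as far as the arm can. finger_gap is the opening from 0.0 (shut) to 1.0 (fully open), set as the call begins (left out keeps the last). The fingers move at their own pace and stop on an object; grip_force is the grip in N (left out, the last holds). Time passes only in rows, so rows that do not move let the fingers close. The tool returns the time, the measured TCP pose, the force, the opening and the grip force at its end. only (a regular expression) keeps the lines of the reply that match it, lines (a string "A,B") keeps lines A to B, and quiet returns only ok. Input that does not fit is refused with a message, and nothing moves.
- sensors.observe(): the state, without advancing time (a new reading comes with each control period).
- grab_frame(name): name is "scene" or "side" or "wrist"; returns a dict with "pixels" (480x640x3 uint8, red, green, blue), "vfov" (degrees; the focal length in pixels is half the picture's height over the tangent of half this angle, whatever the lens; pixels are square), "cx", "cy" (the principal point, pixels), "rvec" (rotation vector, rad) and "tvec" (3), from world to camera coordinates, as OpenCV has them. Camera axes: x right, y down, z forward; pixel columns grow to the right and rows downward; lengths in m; the calibration is good to about 2 mm. A picture is of the moment at which its call begins. There is no depth.
- ctrl.finish_job(): hands the job in; it is judged then, once.
Trained networks look in a picture, given as the dict that the camera call returned (one of the last four; its "shot" number tells which), for a name from the list of things; names that differ only in an ending like _2 or _b are one class to them, and where a whole thing is asked for, a point or a joint stands for the part that bears it (a point fixed in the world has none). Each returns a list of dicts, best first, with "p" (0 to 1); they miss things now and then, are a little off and sometimes report something else, mostly with a low value. They report only what shows in the picture. A call takes as long as a camera call.
- look_for(label, picture): "bbox" ([centre column, centre row, width, height] as shares, 0 to 1, of the picture: columns of its width, rows of its height, round what is visible of it).
- trace(label, picture): "region" (480x640 bool, what is visible of it) and "bbox" ([centre column, centre row, width, height] as shares, 0 to 1, of the picture: columns of its width, rows of its height, round what is visible of it).
- spot_point(label, picture): "location" ([column, row] as shares, 0 to 1, of the picture: columns of its width, rows of its height: a listed point, or the origin of a listed thing).
The state is a dict: "time_s": time; "joints": joint angles; "dq": joint speeds; "tau": joint torques, N m; "eef_pos": TCP position; "ee_rot": TCP orientation; "contact_force": force on the tool from outside, world axes, zero at the start; "wrist_torque": the same for the moment, N m; "gripper_width": opening from 0.0 (shut) to 1.0 (fully open); "finger_force": force on a finger pad.
Only numpy, scipy, OpenCV 4.12 (cv2) and the standard library are available. Lean on these libraries where they do the work, as an engineer would, in place of code of your own. Each camera call takes 0.05 s, during which the arm holds its last target. There are 200 camera calls.

## Working session

There is one attempt and no reset: what is moved stays moved. The work goes in short steps, Python scripts to look and compute and a tool call to move; the robot and the scene stay as the last step left them, time stands still between calls to the robot, and variables do not carry over. Pictures are saved under pics/ and viewed, at most 10 in all, crops included, and the job is handed in when it is done.

```bash
mkdir -p pics; cat > h.py <<'E'
import numpy as np, cv2
from rig import sensors, grab_frame, ctrl, look_for, trace, spot_point
def cam(f):
    R,_=cv2.Rodrigues(np.array(f["rvec"],float)); t=np.array(f["tvec"],float).reshape(3)
    fl=240/np.tan(np.radians(f["vfov"])/2); return R,t,fl
def ray(f,px):
    R,t,fl=cam(f); d=R.T@np.array([(px[0]-f["cx"])/fl,(px[1]-f["cy"])/fl,1]); return -R.T@t,d/np.linalg.norm(d)
def proj(f,X):
    R,t,fl=cam(f); c=R@np.asarray(X)+t; return np.array([f["cx"]+fl*c[0]/c[2],f["cy"]+fl*c[1]/c[2]])
def tri(rs):
    A=sum(np.eye(3)-np.outer(d,d) for o,d in rs); b=sum((np.eye(3)-np.outer(d,d))@o for o,d in rs); return np.linalg.solve(A,b)
def save(f,n): cv2.imwrite("pics/"+n,cv2.cvtColor(f["pixels"],cv2.COLOR_RGB2BGR))
E
python3 - <<'E'
from h import *
s=sensors.observe(); print({k:np.round(s[k],3) for k in("time_s","eef_pos","ee_rot","contact_force","gripper_width")})
fs={n:grab_frame(n) for n in("scene","side","wrist")}
for n,f in fs.items(): save(f,n+"0.png"); print(n,f["vfov"],np.round(ray(f,(f["cx"],f["cy"])),3))
for l in "shaker rack stop_face lever_grip lever_pivot pad_face bottle beaker jar".split():
    rs=[]
    for n,f in fs.items():
        r=spot_point(l,f)
        if r:
            p=np.array(r[0]["location"])*[640,480]; print(l,n,round(r[0]["p"],2),np.round(p))
            if r[0]["p"]>.4: rs.append((f,p))
    if len(rs)>1:
        X=tri([ray(*q) for q in rs]); print("   ->",np.round(X,4),[np.round(proj(f,X)-p,1) for f,p in rs])
E
cat > /dev/null; python3 -c "
import cv2,numpy as np
a=cv2.imread('pics/scene0.png');b=cv2.imread('pics/side0.png')
cv2.imwrite('pics/both0.png',cv2.resize(np.vstack([a,b]),(400*2*6//8,0) if 0 else (400,600)))"
```

```text
{'time_s': np.float64(0.0), 'eef_pos': array([0.156, 0.656, 0.23 ]), 'ee_rot': array([ 0.117,  0.993, -0.001, -0.   ]), 'contact_force': array([0.95 , 0.056, 0.844]), 'gripper_width': np.float64(1.006)}
scene 56.01703587880191 [[ 1.051 -0.333  0.65 ]
 [-0.595  0.488 -0.639]]
side 46.04964203440525 [[ 0.374 -0.652  0.921]
 [ 0.178  0.637 -0.75 ]]
wrist 59.73894379189915 [[ 0.086  0.673  0.374]
 [ 0.278 -0.067 -0.958]]
shaker scene 0.89 [271. 319.]
shaker side 0.64 [339. 310.]
   -> [ 0.5877 -0.0425 -0.0007] [array([-0.1,  0.1]), array([-0.1, -0.1])]
rack scene 0.62 [305. 257.]
rack side 0.61 [306. 248.]
   -> [0.552  0.0729 0.0633] [array([ 0.6, -1.1]), array([0.4, 1.1])]
stop_face scene 0.73 [250. 305.]
stop_face side 0.85 [348. 299.]
   -> [ 0.5936 -0.0809  0.0774] [array([ 1.4, -2.4]), array([1. , 2.3])]
lever_grip scene 0.78 [212. 277.]
lever_grip side 0.78 [380. 289.]
   -> [ 0.6157 -0.1515  0.1997] [array([-0.7,  1.1]), array([-0.5, -1.1])]
lever_pivot scene 0.7 [229. 306.]
lever_pivot side 0.88 [367. 309.]
   -> [ 0.6076 -0.1297  0.1152] [array([-0.2,  0.4]), array([-0.2, -0.3])]
pad_face scene 0.47 [256. 274.]
pad_face side 0.31 [382. 241.]
bottle scene 0.76 [385. 325.]
bottle side 0.93 [381. 238.]
   -> [ 0.732   0.1131 -0.0011] [array([ 1.2, -2.2]), array([0.7, 1.9])]
beaker scene 0.68 [306. 403.]
beaker side 0.84 [431. 312.]
   -> [ 0.7601 -0.0996  0.0043] [array([ 0.9, -1.6]), array([0.7, 1.2])]
jar scene 0.85 [165. 325.]
jar side 0.72 [295. 394.]
   -> [ 0.4635 -0.1937 -0.0108] [array([ 0.6, -0.9]), array([0.5, 1. ])]
```

View pics/scene0.png

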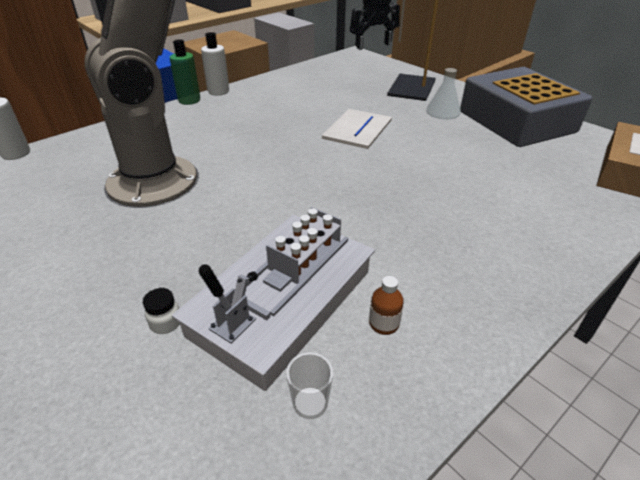

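View pics/side0.png

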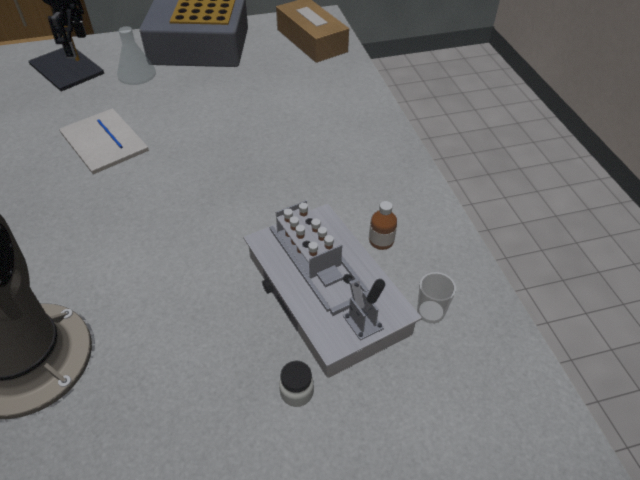

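The scene view shows the shaker with clamp and upright black grip at about (212,277), rack at about (305,245), jar (160,310), beaker (310,385) and bottle (387,310). The side view agrees: grip (376,290), rack (308,240). The gap between tab and stop is visible. Next I fit the shaker's pose to the known geometry.

```bash
cat > fit.py <<'E'
from h import *
from scipy.optimize import least_squares
fs=[grab_frame("scene"),grab_frame("side")]
a=np.radians(15)
L={"shaker":(0,0,0),"stop_face":(0,-.044,.077),"lever_pivot":(0,-.095,.115),"lever_grip":(0,-.095-.085*np.sin(a),.115+.085*np.cos(a))}
obs=[]
for f in fs:
    for l in list(L)+["rack"]:
        r=spot_point(l,f)
        if r and r[0]["p"]>.4: obs.append((f,l,np.array(r[0]["location"])*[640,480]))
def W(p,X): c,s=np.cos(p[2]),np.sin(p[2]); return np.array([p[0]+c*X[0]-s*X[1],p[1]+s*X[0]+c*X[1],X[2]])
def res(p): return np.concatenate([proj(f,W(p,L.get(l,(0,p[3],.07))))-q for f,l,q in obs])
C=np.array([(-.1,-.135,.07),(.1,-.135,.07),(.1,.205,.07),(-.1,.205,.07)])
if __name__=="__main__":
    r=least_squares(res,[.588,-.04,.25,.1],loss="soft_l1"); p=r.x; print(np.round(p,4)); print([(l,*np.round(e,1)) for (f,l,q),e in zip(obs,res(p).reshape(-1,2))])
    ims=[]
    for f in fs:
        im=f["pixels"][:,:,::-1].copy()
        m=trace("shaker",f)[0]["region"].astype(np.uint8)
        h=cv2.convexHull(max(cv2.findContours(m,0,2)[0],key=cv2.contourArea))
        print(cv2.approxPolyDP(h,4,True).reshape(-1,2).tolist(), [proj(f,W(p,c)).round().tolist() for c in C])
        def poly(P): cv2.polylines(im,[np.int32([proj(f,W(p,c))*16 for c in P])],True,(0,0,255),1,cv2.LINE_AA,4)
        poly(C); y=p[3]
        poly([(-.035,y-.07,.13),(.035,y-.07,.13),(.035,y+.07,.13),(-.035,y+.07,.13)])
        poly([L["lever_pivot"],L["lever_grip"]])
        ims.append(cv2.resize(im[190:390,160:440],None,fx=1.42,fy=1.42,interpolation=cv2.INTER_CUBIC))
    cv2.imwrite("pics/fit.png",np.vstack(ims))
E
python3 fit.py
```

```text
[ 0.5838 -0.0387  0.2558  0.1182]
[('shaker', np.float64(1.5), np.float64(0.1)), ('stop_face', np.float64(-2.7), np.float64(-0.4)), ('lever_pivot', np.float64(0.6), np.float64(-1.6)), ('lever_grip', np.float64(0.4), np.float64(0.1)), ('rack', np.float64(-0.6), np.float64(-5.4)), ('shaker', np.float64(2.6), np.float64(-0.9)), ('stop_face', np.float64(2.3), np.float64(-0.2)), ('lever_pivot', np.float64(-1.0), np.float64(1.3)), ('lever_grip', np.float64(0.1), np.float64(3.2)), ('rack', np.float64(0.2), np.float64(0.3))]
[[371, 248], [365, 274], [266, 389], [185, 337], [172, 316], [200, 265], [292, 214]] [[171.0, 314.0], [263.0, 374.0], [375.0, 248.0], [292.0, 213.0]]
[[326, 203], [421, 317], [410, 335], [329, 376], [266, 292], [244, 240], [249, 233]] [[328.0, 366.0], [423.0, 317.0], [328.0, 203.0], [244.0, 236.0]]
```

View pics/fit.png

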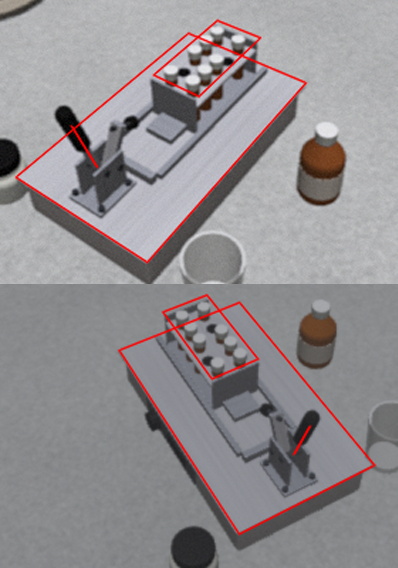

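The overlay is close but a few px off at the bed's left (scene) and near (side) corners. I'll enlarge the picture to read the corners.

```bash
python3 - <<'E'
import cv2,numpy as np
a=cv2.imread('pics/scene0.png')[205:385,165:380];b=cv2.imread('pics/side0.png')[200:380,235:430]
r=lambda i:cv2.resize(i,(400,int(400*i.shape[0]/i.shape[1])),interpolation=cv2.INTER_CUBIC)
a,b=r(a),r(b);h=min(a.shape[0],b.shape[0]);print(a.shape,b.shape)
im=np.hstack([a[:h],b[:h]])
for k in range(0,800,50): cv2.line(im,(k,0),(k,4),(0,0,255),1)
for k in range(0,h,50): cv2.line(im,(0,k),(4,k),(0,0,255),1);cv2.line(im,(400,k),(404,k),(0,0,255),1)
cv2.imwrite('pics/zoom.png',im)
E
```

```text
(334, 400, 3) (369, 400, 3)
```

View pics/zoom.png

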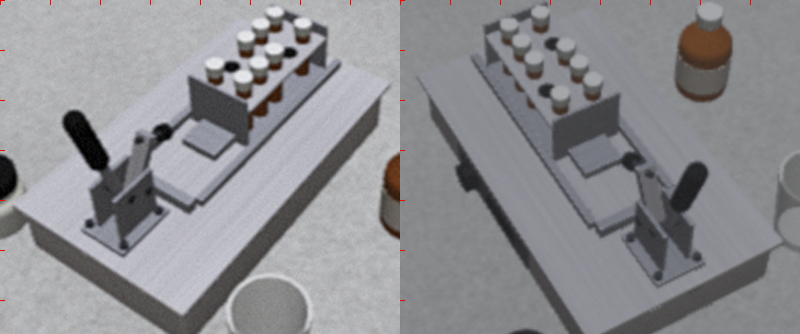

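Corners read from the zoomed picture: scene bed (175.8,317.9), (260.7,370.6), (373.6,250.7); side bed (243.3,238), (421.7,317), plus six rack-top corners. I'll refit with these.

```bash
python3 - <<'E'
import fit; from fit import *
a,b=fs
H=[(a,"b",C[0],(175.8,317.9)),(a,"b",C[1],(260.7,370.6)),(a,"b",C[2],(373.6,250.7)),(b,"b",C[3],(243.3,238)),(b,"b",C[1],(421.7,317)),
(a,"r",(-.035,-.07,.13),(267.1,246.9)),(a,"r",(.035,-.07,.13),(299.4,263.1)),(a,"r",(.035,.07,.13),(340.8,225.4)),
(b,"r",(-.035,-.07,.13),(309.6,258.5)),(b,"r",(.035,-.07,.13),(341.3,246.3)),(b,"r",(-.035,.07,.13),(276.9,213.7))]
def r2(p): return np.concatenate([proj(f,W(p,np.array(X)+([0,p[3],0] if k=="r" else 0)))-q for f,k,X,q in H])
def tot(p): return np.concatenate([r2(p),.4*res(p)])
p=least_squares(tot,[.588,-.04,.25,.1],loss="soft_l1").x; print(np.round(p,4)); print(r2(p).reshape(-1,2).round(1).tolist()); print(res(p).reshape(-1,2).round(1).tolist())
np.save("p.npy",p)
R=np.array(cv2.Rodrigues(np.zeros(3))[0])
from scipy.spatial.transform import Rotation as Ro
s=sensors.observe(); q=Ro.from_quat(s["ee_rot"]); M=q.as_matrix(); print(M.round(3))
for n,X in dict(behind=(0,p[3]+.07+.035,.15),low=(0,p[3]+.105,.1),home=(0,.128+.011,.1)).items(): w=W(p,X); print(n,w.round(4),"tool d",(M.T@(w-s["eef_pos"])).round(4))
ang=np.arctan2(M[1,1],M[0,1]); print("turn world z",p[2]-ang, "tool rz",-(p[2]-ang))
E
```

```text
[ 0.5829 -0.0385  0.2507  0.1094]
[[-5.3, -4.2], [1.8, 3.2], [1.5, -2.7], [0.2, -2.1], [1.0, 0.6], [-2.6, -2.1], [-2.9, -2.9], [-0.1, -6.9], [1.0, 1.0], [2.1, -0.7], [-0.7, -1.8]]
[[-1.7, 0.3], [0.0, 0.5], [-2.6, -2.2], [-1.3, 1.6], [1.0, -1.1], [0.5, -2.2], [1.0, -1.6], [0.6, -1.6], [-0.3, -0.2], [2.4, 2.1]]
[[-0.973  0.232 -0.   ]
 [ 0.232  0.973 -0.   ]
 [ 0.    -0.    -1.   ]]
behind [0.5297 0.1692 0.15  ] tool d [-0.4761 -0.3876  0.0813]
low [0.5297 0.1692 0.1   ] tool d [-0.4761 -0.3876  0.1313]
home [0.5484 0.0961 0.1   ] tool d [-0.5113 -0.4544  0.1313]
turn world z -1.0862476343296605 tool rz 1.0862476343296605
```

Rows: 8 per call. Gripper shut 0.

Emit:
drive_effector(ticks=[-0.06,-0.05,0.01,0,0,0.18,-0.12,-0.1,0.02,0,0,0.36,-0.17,-0.14,0.03,0,0,0.54,-0.22,-0.18,0.04,0,0,0.72,-0.27,-0.22,0.05,0,0,0.9,-0.32,-0.26,0.06,0,0,1.086,-0.365,-0.295,0.06,0,0,1.086,-0.41,-0.33,0.06,0,0,1.086], finger_gap=0.0)

```text
time_s: 3.8
eef_pos: [0.4607, 0.263, 0.1721]
ee_rot: [0.613, 0.79, 0.0, -0.0]
contact_force: [1.1, 0.8, -0.2]
gripper_width: 0.002
finger_force: 0.0
```

```bash
python3 - <<'E'
from h import *
p=np.load("p.npy"); s=sensors.observe(); e=np.array(s["eef_pos"]); c,sn=np.cos(p[2]),np.sin(p[2])
d=e[:2]-p[:2]; print("tcp in shaker",(c*d[0]+sn*d[1]).round(4),(-sn*d[0]+c*d[1]).round(4))
f=grab_frame("wrist"); save(f,"wrist1.png"); print(np.round(ray(f,(f["cx"],f["cy"])),3))
g=grab_frame("scene"); save(g,"scene1.png"); print("tcp px",proj(g,e),g["cx"],g["cy"])
h=grab_frame("side"); print("tcp px side",proj(h,e))
a=f["pixels"][:,:,::-1]; u,v=proj(g,e).astype(int); b=g["pixels"][max(v-120,0):v+120,u-160:u+160,::-1].copy(); cv2.drawMarker(b,(160,min(v,120)),(0,0,255),0,10); 
u,v=proj(h,e).astype(int); b2=h["pixels"][max(v-120,0):v+120,u-160:u+160,::-1].copy(); cv2.drawMarker(b2,(160,min(v,120)),(0,0,255),0,10)
k=np.zeros((480,320,3),np.uint8);k[:b.shape[0],:b.shape[1]]=b;k[240:240+b2.shape[0],:b2.shape[1]]=b2
cv2.imwrite("pics/w1.png",cv2.resize(np.hstack([a,k]),None,fx=.833,fy=.833))
E
```

```text
tcp in shaker -0.0435 0.3224
[[ 0.443  0.333  0.316]
 [ 0.073 -0.275 -0.959]]
tcp px [346.06368556 155.37027346] 305.9764374113989 234.65591007894164
tcp px side [240.27356732 155.61694451]
```

View pics/w1.png

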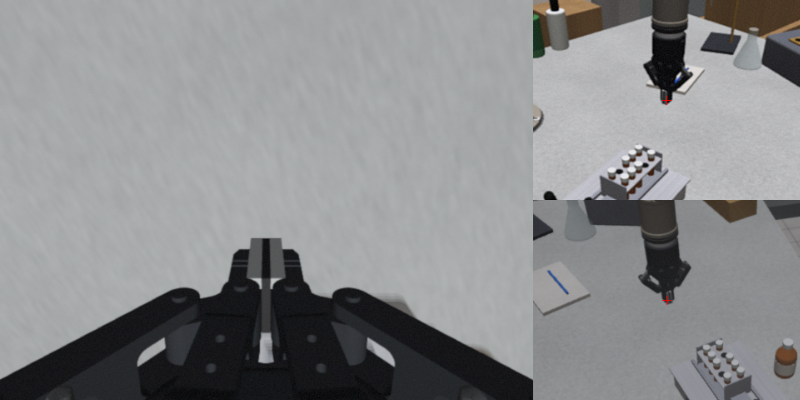

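Closed fingertips are seen at (266,255) in the wrist view, and the projected TCP lies on the tip in both other views, so the calibration holds there. Next I move in behind the rack.

Emit:
drive_effector(ticks=[-0.045,0.022,0,0,0,0,-0.085,0.0435,0.01,0,0,0,-0.085,0.0435,0.02,0,0,0])

```text
time_s: 4.32
eef_pos: [0.5249, 0.1908, 0.1522]
ee_rot: [0.615, 0.789, 0.0, 0.001]
contact_force: [-0.2, 0.3, -0.1]
gripper_width: -0.004
finger_force: 0.0
```

```bash
python3 - <<'E'
from h import *
p=np.load("p.npy"); s=sensors.observe(); e=np.array(s["eef_pos"]); c,sn=np.cos(p[2]),np.sin(p[2])
d=e[:2]-p[:2]; print("tcp in shaker",(c*d[0]+sn*d[1]).round(4),(-sn*d[0]+c*d[1]).round(4))
im=[]
for n in("wrist","scene","side"):
    f=grab_frame(n); a=f["pixels"][:,:,::-1].copy()
    u,v=proj(f,e); print(n,u,v)
    if n!="wrist":
        u,v=int(u),int(v); cv2.drawMarker(a,(u,v),(0,0,255),0,8); a=a[v-60:v+160,u-130:u+130] if n=="scene" else a[v-60:v+160,u-80:u+180]; a=cv2.resize(a,(355,300))
    else: a=a[:, 100:540]; a=cv2.resize(a,(440,480)); a=np.vstack([a,np.zeros((120,440,3),np.uint8)])
    im.append(a)
cv2.imwrite("pics/w2.png",np.hstack([im[0],np.vstack(im[1:])]))
E
```

```text
tcp in shaker 0.0007 0.2366
wrist 316.6722661825675 307.1631966613167
scene 341.8533550129877 188.8793386757975
side 278.8644896286296 180.47135891301076
```

View pics/w2.png

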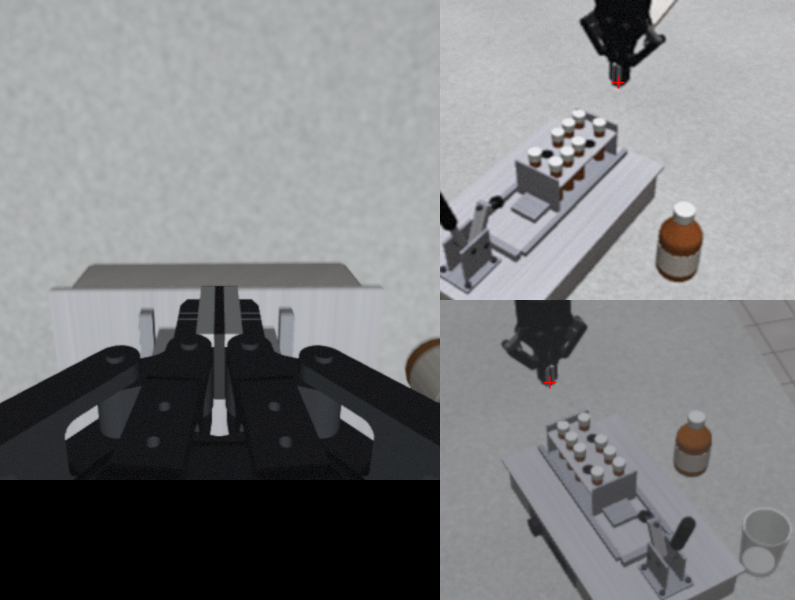

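Wrist view: the bed's +y edge corners are at (152,290) and (482,289) in full-picture pixels, with rail ends at (247..254,310) and (379..386,310). I use them to tighten the shaker pose.

```bash
python3 - <<'E'
from h import *
f=grab_frame("wrist"); save(f,"wrist2.png")
def on(px,z): o,d=ray(f,px); return o+d*(z-o[2])/d[2]
A,B=on((152,290),.07),on((482,289),.07); print(A,B,np.linalg.norm(A-B)); 
yaw=np.arctan2(*(B-A)[[1,0]]); m=(A+B)/2; print("yaw",yaw,"origin",m[:2]-.205*np.array([-np.sin(yaw),np.cos(yaw)]))
A,B=on((254,310),.08),on((379,310),.08); print("rails",np.linalg.norm(A-B),"mid",(A+B)/2, "origin",((A+B)/2)[:2]-.194*np.array([-np.sin(yaw),np.cos(yaw)]))
E
```

```text
[0.43523177 0.14121923 0.07      ] [0.6223771  0.19021046 0.07      ] 0.1934515842748377
yaw 0.25603621840918506 origin [ 0.58072027 -0.03260244]
rails 0.07109932794108696 mid [0.53063637 0.15777862 0.08      ] origin [ 0.57976648 -0.02989725]
```

Emit:
drive_effector(ticks=[0,0,0.03,0,0,0,0,0,0.054,0,0,0,-0.02,0,0.054,0,0,0,-0.03,0,0.054,0,0,0,-0.04,0,0.054,0,0,0,-0.05,0,0.054,0,0,0,-0.06,0,0.054,0,0,0,-0.07,0,0.054,0,0,0])

```text
time_s: 5.52
eef_pos: [0.5411, 0.1266, 0.099]
ee_rot: [0.612, 0.791, 0.001, -0.0]
contact_force: [-1.3, 4.4, 4.5]
gripper_width: -0.0
finger_force: 2.8
```

Emit:
drive_effector(ticks=[-0.007,0,0,0,0,0,-0.013,0,0,0,0,0,-0.018,0,0,0,0,0,-0.02,0,0,0,0,0])

```text
time_s: 6.02
eef_pos: [0.5456, 0.1057, 0.0982]
ee_rot: [0.613, 0.79, 0.0, -0.0]
contact_force: [-1.2, 4.6, 3.8]
gripper_width: -0.003
finger_force: 2.5
```

Emit:
drive_effector(ticks=[-0.003,0,0,0,0,0,-0.006,0,0,0,0,0])

```text
time_s: 6.28
eef_pos: [0.5469, 0.1003, 0.0981]
ee_rot: [0.613, 0.79, 0.0, -0.0]
contact_force: [-1.8, 5.8, 4.0]
gripper_width: 0.001
finger_force: 2.6
```

Emit:
drive_effector(ticks=[-0.003,0,0,0,0,0,-0.005,0,0,0,0,0])

```text
time_s: 6.52
eef_pos: [0.5479, 0.0962, 0.0981]
ee_rot: [0.613, 0.79, 0.0, -0.001]
contact_force: [-2.8, 10.1, 5.2]
gripper_width: -0.001
finger_force: 5.3
```

Emit:
drive_effector(ticks=[-0.003,0,0,0,0,0,-0.005,0,0,0,0,0])

```text
time_s: 6.78
eef_pos: [0.5478, 0.0962, 0.0981]
ee_rot: [0.611, 0.791, 0.002, -0.003]
contact_force: [-7.9, 20.9, 9.4]
gripper_width: -0.004
finger_force: 11.1
```

The force climbed to 21 N with no further motion, and TCP shaker-y is 0.139, exactly where home is predicted. Next: back off, rise and go over to the lever.

Emit:
drive_effector(ticks=[0,0,0,0,0,0,0.01,0,0,0,0,0,0.02,0,-0.04,0,0,0,0.02,0,-0.1,0,0,0,-0.04,0,-0.105,0,0,0,-0.1,0,-0.105,0,0,0,-0.155,0,-0.105,0,0,0,-0.19,0,-0.105,0,0,0])

```text
time_s: 7.78
eef_pos: [0.5958, -0.0991, 0.2027]
ee_rot: [0.615, 0.789, -0.001, 0.001]
contact_force: [0.1, 1.6, -0.1]
gripper_width: -0.001
finger_force: 0.0
```

```bash
python3 - <<'E'
from h import *
p=np.load("p.npy"); s=sensors.observe(); e=np.array(s["eef_pos"]); c,sn=np.cos(p[2]),np.sin(p[2])
d=e[:2]-p[:2]; print("tcp in shaker",(c*d[0]+sn*d[1]).round(4),(-sn*d[0]+c*d[1]).round(4),e[2])
im=[]
for n in("scene","side"):
    f=grab_frame(n); a=f["pixels"][:,:,::-1].copy(); save(f,n+"3.png")
    print(n,proj(f,e).round(1),[(l,(np.array(r[0]["location"])*[640,480]).round(1),round(r[0]["p"],2)) for l in("lever_grip","lever_pivot") if (r:=spot_point(l,f))])
    u,v=proj(f,e).astype(int); cv2.drawMarker(a,(u,v),(0,0,255),0,6)
    im.append(cv2.resize(a[v-75:v+125,u-95:u+105],(400,400),interpolation=cv2.INTER_CUBIC))
cv2.imwrite("pics/w3.png",np.hstack(im))
E
```

```text
tcp in shaker -0.0025 -0.0619 0.2026893549671271
scene [234.2 252.8] [('lever_grip', array([208.2, 278.3]), 0.97), ('lever_pivot', array([227.4, 309.5]), 0.8)]
side [357.6 265. ] [('lever_grip', array([378. , 291.4]), 0.66), ('lever_pivot', array([365.2, 310. ]), 0.82)]
```

View pics/w3.png

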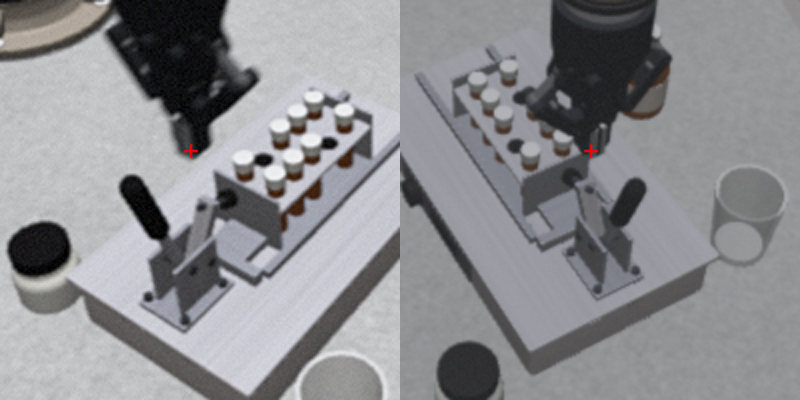

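The rack's tab is under the pad against the stop in both views; lever upright with grip centres at (208,278) scene and (378,291) side. I check the lever's lateral offset from the tool.

```bash
python3 - <<'E'
from h import *
s=sensors.observe(); e=np.array(s["eef_pos"]); y=np.load("p.npy")[2]
f,g=grab_frame("scene"),grab_frame("side")
for a,b in(((208.2,278.3),(378,291.4)),((227.4,309.5),(365.2,310))):
    X=tri([ray(f,a),ray(g,b)]); d=X-e; print(X.round(4),"rel x,y,z",(np.cos(y)*d[0]+np.sin(y)*d[1]).round(4),(-np.sin(y)*d[0]+np.cos(y)*d[1]).round(4),d[2].round(4))
E
```

```text
[ 0.6124 -0.1546  0.1975] rel x,y,z 0.0005 -0.0637 -0.005
[ 0.6063 -0.1302  0.1106] rel x,y,z 0.0007 -0.0386 -0.0919
```

Lateral offset is 0.5 mm, so the tool is already in the lever's plane. Next I sweep the lever along its arc.

Emit:
drive_effector(ticks=[-0.018,0,0.013,0,0,0,-0.03,0,0.013,0,0,0,-0.038,0,0.013,0,0,0,-0.046,0,0.015,0,0,0,-0.055,0,0.018,0,0,0,-0.064,0,0.023,0,0,0,-0.072,0,0.028,0,0,0])

```text
time_s: 9.05
eef_pos: [0.6152, -0.1627, 0.1765]
ee_rot: [0.613, 0.79, 0.001, 0.0]
contact_force: [-2.9, 2.3, 7.0]
gripper_width: -0.001
finger_force: 3.7
```

Emit:
drive_effector(ticks=[-0.007,-0.002,0.006,0,0,0,-0.014,-0.002,0.014,0,0,0,-0.018,-0.002,0.02,0,0,0,-0.021,-0.002,0.0255,0,0,0,-0.024,-0.002,0.0325,0,0,0,-0.0255,-0.002,0.037,0,0,0,-0.0255,-0.002,0.037,0,0,0])

```text
time_s: 9.93
eef_pos: [0.6183, -0.1888, 0.1373]
ee_rot: [0.613, 0.79, -0.0, -0.001]
contact_force: [0.2, 0.7, -0.1]
gripper_width: 0.002
finger_force: 0.0
```

Contact force has dropped to zero, so the lever probably snapped over. I retreat upward and check.

Emit:
drive_effector(ticks=[0,0,-0.03,0,0,0,0,0,-0.08,0,0,0,0,0,-0.13,0,0,0,0,0,-0.18,0,0,0,0.05,0,-0.19,0,0,0,0.1,0,-0.19,0,0,0,0.1,0,-0.19,0,0,0])

```text
time_s: 10.8
eef_pos: [0.5939, -0.0867, 0.3282]
ee_rot: [0.61, 0.792, 0.001, -0.001]
contact_force: [-0.1, -0.2, 0.2]
gripper_width: -0.001
finger_force: 0.0
```

```bash
python3 - <<'E'
from h import *
im=[]; y=np.load("p.npy")[2]; fs=[grab_frame("scene"),grab_frame("side")]; P={}
for f in fs:
    a=f["pixels"][:,:,::-1]
    for l in("lever_grip","lever_pivot"):
        r=spot_point(l,f)
        if r: P.setdefault(l,[]).append(ray(f,np.array(r[0]["location"])*[640,480])); print(l,round(r[0]["p"],2))
    u,v=proj(f,(.605,-.13,.1)).astype(int); im.append(cv2.resize(a[v-120:v+80,u-100:u+100],(400,400),interpolation=cv2.INTER_CUBIC))
X={l:tri(v) for l,v in P.items() if len(v)==2}; print(X)
if len(X)==2:
    d=X["lever_grip"]-X["lever_pivot"]; print("deg from vertical",np.degrees(np.arctan2(np.hypot(*d[:2]),d[2])))
cv2.imwrite("pics/w4.png",np.hstack(im))
E
```

```text
lever_grip 0.59
lever_pivot 0.89
lever_grip 0.77
lever_pivot 0.91
{'lever_grip': array([ 0.62692996, -0.21277761,  0.12378901]), 'lever_pivot': array([ 0.60891537, -0.13120141,  0.11222803])}
deg from vertical 82.12111294096147
```

View pics/w4.png

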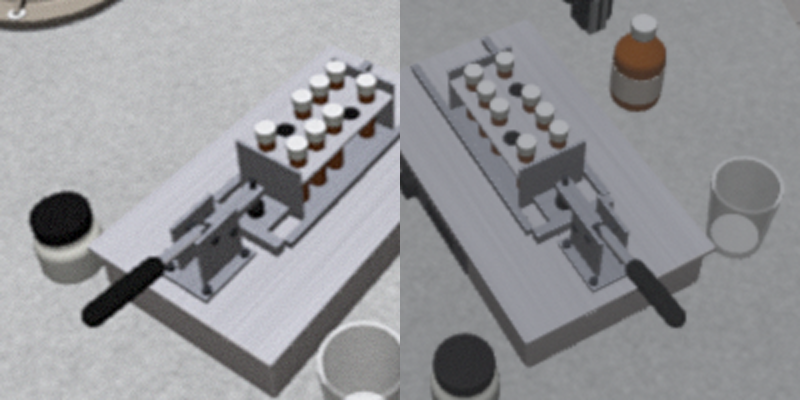

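The lever lies at about 82° from vertical, which is locked. The pad is down on the tab at (256,208), the rack is home, the bystanders are upright and the arm is clear.

```bash
python3 -c "
from rig import ctrl; print(ctrl.finish_job())"
```

```text
the job is handed in; nothing more can be done
None
```

The job is handed in: in the last pictures the rack was home against the stop, the lever locked at about 82° from vertical with its pad on the tab, and the bottle, beaker and jar still standing; I did not measure the pad force, and the hand-in returned no verdict.

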